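Set an inspection slide to its dial pointer with the screw's backlash taken up

ROBOT

A 7-joint arm with a two-finger parallel gripper is mounted at the origin on the work surface. World frame = base frame: x ahead of the robot, y to its left, z up, the work surface at z = 0. Lengths are in m, angles in degrees, forces in N, time in s.
With the tool pointing down it reaches from about 0.4 to 0.875 m from the base axis. Payload 19.3 kg.
Tool frame: the origin (TCP) lies midway between the tips of the shut fingers; the grasp point (between the pads) lies arm.grasp_offset behind it (arm.grasp_offset is the distance from the TCP to the grasp point, in m); z points along the fingers, y is the direction in which the jaws open and shut (so a half turn about z gives the same grasp; the last joint's range is limited). The gripper opens to 85 mm and grips with 20 to 120 N. Pads are 22 mm wide; open, the fingers measure 114 mm over their backs; the gripper's body (76 mm by 85 mm) begins 54 mm behind the grasp point. The pads swing forward as they close: fully open they stand 13 mm farther back than shut.
Start: joints at [67.025, 29.874, -2.08, 91.645, 1.215, 58.505, -6.463], TCP at [0.203, -0.591, 0.231] pointing down, gripper open.
Joint ranges: [-166.77, 166.77], [-17.47, 122.26], [-85.68, 81.53], [9.62, 139.38], [-72.42, 252.41], [9.2, 110.78], [-144.41, 144.41]. Speed limits (degrees/s): [108.29, 108.29, 136.94, 136.94, 172.46, 172.46, 172.46].

INTERFACE

Orientations are given as [roll, pitch, yaw] about the fixed x, y, z axes, in that order (R = Rz(yaw) Ry(pitch) Rx(roll)).
In Python, from plant import arm gives the robot as it stands. The module is installed in compiled form; this text tells all that it offers.
- The arm moves only by the tool servo_tool, never from a script. Its argument "moves" is text: rows parted by semicolons, each of 5 numbers parted by spaces: the shift along the world's x, y, z in cm, then the turn about the world's z in degrees, then the closure, from -1 (fully open) to 1 (shut). A call has 1 to 10 rows; each row shifts and turns the commanded pose from where the row before left it; what a row does not reach is not made up. A row lasts 1/8 s, in which the tool goes at most 62.5 mm and 10.7 degrees, less where a joint would pass 70% of its speed; a pose out of reach is approached as far as the arm can. A call is refused whole if a number of a shift passes 6.25 or a number of a turn 10.7, either way. A call with a gripper value outside its range is refused whole. The fingers move at their own pace and stop on an object; "grip_force" is the grip in N (left out, the last holds). Time passes only in rows, so rows that do not move let the fingers close. It gives the time, the measured TCP pose, the force and the opening at its end, in the units of the state.
- arm.sense(): the state, without advancing time (a new reading comes with each control period).
- arm.capture(name): name is "side" or "top"; returns a dict with "image" (480x640x3 uint8, red, green, blue), "z_map" (480x640 float32, m along the optical axis (not along the pixel's ray), 0 where there is no reading), "fx", "fy", "cx", "cy" (pixels), "k1" (the pictures are not rectified: a ray, as slopes to the right and down, at radius r is drawn at 1 + k1 r^2 times it, then the intrinsics apply), "eye" and "rotation" of the camera in the world. Camera axes: x right, y up, looking along -z (the intrinsics and any distortion apply to the point x, -y, -z); pixel columns grow to the right and rows downward; lengths in m; the calibration is good to about 2 mm. A picture is of the moment at which its call begins.
- arm.finish_job(): hands the job in, once; it reports no verdict.
The state is a dict: "t": time; "q": joint angles; "qd": joint speeds; "effort": joint torques, N m; "ee_pos": TCP position; "eef_rot": TCP orientation; "force": force on the tool from outside, world axes, zero at the start; "ft_torque": the same for the moment, N m; "grip_width": opening from 0.0 (shut) to 1.0 (fully open).
Only numpy, scipy, OpenCV 4.12 (cv2) and the standard library are available. Lean on these libraries where they do the work, as an engineer would, in place of code of your own. Each camera call takes 0.05 s, during which the arm holds its last target. There are 200 camera calls.

TASK

The hand-wound inspection slide must be set to its red pointer with the play in the screw taken up. Take the wheel by its blue handle and wind it anticlockwise, past the pointer, until you feel the carriage come fully home against its stop, without forcing it (the orange slip ring must not slip); then come back clockwise, finishing in that direction so that the play is taken up, and stop with the white line on the wheel's rim at the red pointer. Let go so that the wheel stays there, and leave the mug, the mouse and the calculator where they are.

Things in the scene. Friction and masses are not known exactly. Their poses are not given: they have to be found in the camera images.
- stage: the fixed inspection slide: grey sole plate 150 x 460 x 12 mm (own y = -80 to 380 mm), white drive head 110 x 110 mm with its top 56 mm above the desk, two steel rails along its own +y, and at y = 285 mm a black camera on a bracket, its top 130 mm above the desk. Origin: on the desk, under the handwheel's upright axis; z up. Placed and turned differently each time; it does not move
- wheel_axis (a point): point on the upright axis of the handwheel, in the plane of its rim, 82 mm above the desk. Feel of the wheel: in the free play it turns with under 1 N at the handle; driving the screw takes about 3 to 4 N; at the stop the force rises steeply with no visible give. The wheel stays where it is left
- handwheel: flat three-spoke handwheel with an upright axis: black rim of 12 mm round bar, 120 mm over all (rim centre circle radius 54 mm). Origin: at wheel_axis; its own +x points to the white line, -x to the blue handle; z up. It has 0.5 rad of free play on the screw; beyond the play it drives the screw. From start to stop it turns back 2.6 to 4.1 rad, passing the pointer 0.9 to 2.6 rad before the stop
- wheel_line (a point): outer edge of the rim (60 mm from the axis) at the middle of its white line, which is 4 mm wide and lies opposite the handle
- handle_mid (a point): middle of the grip of the upright blue handle that stands on the rim 54 mm from the axis: a freely spinning round grip of 18 mm diameter from 90 to 135 mm above the desk; this point is on its own axis, 116 mm above the desk
- pointer_mark (a point): the place on the rim circle (60 mm from the axis, 82 mm above the desk) straight inboard of the tip of the red pointer, which stands on the drive head just outside the rim, up to 85 mm above the desk, 62 to 76 mm from the axis. Its direction differs each time; the wheel starts clockwise (from above) of it. The wheel is set when wheel_line is here
- screw_line (a point): outer end of the black line on the brass end of the screw (32 mm diameter) in the wheel's hub, 14 mm from the axis, 94 mm above the desk. The brass turns only when the screw is driven. In the wheel's own frame this point is at y = +3.5 mm when the play is taken up by turning clockwise, y = -3.5 mm when taken up anticlockwise, and in between when the wheel is loose
- carriage_edge (a point): upper edge nearest the wheel of the aluminium carriage (120 x 110 mm, with a green circuit board), middle of its width. Turning the screw clockwise moves it 0.32 mm per rad (2 mm a turn) along the stage's +y, away from the wheel. Fully home, at the stop, it is at y = 100.0 mm in the stage's frame. The wheel angle at which the stop is met differs each time and is not marked; find it by feel
- ring_line (a point): white line on the orange slip ring (80 mm diameter, 57 to 67 mm above the desk) under the wheel, 38 mm from the axis. The ring carries the stop and is held by friction: it stays put unless the handle is pushed against the stop with more than about 15 N, and then the setting is lost
- mug: loose white mug, 80 mm wide, 90 mm tall; origin under its centre
- mouse: loose black computer mouse, 100 x 58 x 31 mm; origin under its centre
- calculator: loose grey calculator, 130 x 80 x 21 mm; origin under its centre

How it is judged (in metres and radians):
On the way:
1. the carriage has been wound fully home against its stop (within 0.05 mm) (y of carriage_edge in the frame of stage below 0.10005 m), for 0.1 s.
At the end, for the whole second after the job is handed in: the wheel's white line is within 4 mm of the red pointer along the rim, the play is taken up clockwise (the screw's black line at y > 2.5 mm in the wheel's frame), the carriage is off its stop, the slip ring has not slipped, and the wheel is at rest (horizontal distance between wheel_line and pointer_mark below 0.004 m and y of screw_line in the frame of handwheel above 0.0025 m and y of carriage_edge in the frame of stage above 0.10005 m and distance of ring_line from where it was at the start of the episode below 0.0015 m and angular speed of handwheel below 0.05 rad/s); the robot touches nothing.
It fails at once if the slip ring slips (the stop was forced) (distance of ring_line from where it was at the start of the episode above 0.0015 m).
It fails at once if the mug, mouse or calculator is shifted by more than 15 mm (distance of any of mug, mouse, calculator from where it was at the start of the episode above 0.015 m).
It also fails if it takes over 72 s, if anything falls off the work surface, if the arm or the gripper's body presses on something with over 40 N, if the wrist force passes 120 N, or if a joint passes its speed limit or range.

## Working session

There is one attempt and no reset: what is moved stays moved. The work goes in short steps, Python scripts to look and compute and a tool call to move; the robot and the scene stay as the last step left them, time stands still between calls to the robot, and variables do not carry over. Pictures are saved under pics/ and viewed, about 8 in all and at most 12, crops included, and the job is handed in when it is done.

Besides the shell and the picture viewer there is one more tool, called after "Request:" by a JSON object that holds its "api" and its "payload", one argument or row to a line. servo_tool: Moves the arm, as the interface text tells. Its arguments: {"type":"object","properties":{"moves":{"type":"string"},"grip_force":{"type":"number"}},"required":["moves"]}

```bash
mkdir -p pics; cat > h.py <<'E'
import numpy as np, cv2
from plant import arm
def cam(name,png=None):
    c=arm.capture(name)
    if png: cv2.imwrite('pics/'+png,c['image'][:,:,::-1])
    return c
def ray(c,u,v):
    d=np.array([(u-c['cx'])/c['fx'],(v-c['cy'])/c['fy']]); p=d.copy()
    for _ in range(20): p=d/(1+c['k1']*(p@p))
    return p
def onz(c,u,v,z):   # intersect with height z
    p=ray(c,u,v); w=np.array(c['rotation'])@np.array([p[0],-p[1],-1]); e=np.array(c['eye'])
    return e+w*(z-e[2])/w[2]
def pt(c,u,v):      # by depth
    p=ray(c,u,v); zz=c['z_map'][int(round(v)),int(round(u))]
    return np.array(c['eye'])+np.array(c['rotation'])@np.array([p[0],-p[1],-1])*zz
def proj(c,P):
    q=np.array(c['rotation']).T@(np.array(P)-np.array(c['eye'])); s=np.array([q[0],-q[1]])/-q[2]
    s=s*(1+c['k1']*(s@s)); return np.array([c['fx']*s[0]+c['cx'],c['fy']*s[1]+c['cy']])
E
python3 - <<'E'
from h import *
for n in('top','side'):
    c=cam(n,n+'0.png'); print(n,c['eye'],np.round(c['rotation'],3).tolist(),c['fx'],c['k1'])
print(arm.sense(),arm.grasp_offset)
E
```

```text
top [ 0.45651996 -0.02460121  0.80177333] [12.785, -0.029, -87.798] 448.78269951744795 0.014326524514775282
side [0.52898406 0.59604527 0.6941255 ] [45.554, 0.673, -175.853] 457.54170047280786 -0.08178619583394316
{'t': 0.1, 'q': array([67.02540162, 29.90641508, -2.08142668, 91.6679205 ,  1.21455746,
       58.50481572, -6.46244105]), 'qd': array([ 0.04088881, -0.0732362 , -0.05920097, -0.12133239,  0.1073654 ,
        0.02144862,  0.00955379]), 'effort': array([ 4.17964911e-03, -9.28499579e+01,  1.98422335e+00, -3.70537055e+01,
        1.82115077e-02,  5.39078785e-03,  1.72905709e-05]), 'ee_pos': array([ 0.20286817, -0.59086138,  0.23079217]), 'eef_rot': array([-1.79943028e+02,  3.82067778e-03,  1.89522415e+01]), 'force': array([ 0.10877639,  0.70575748, -0.51711528]), 'ft_torque': array([-0.00581497,  0.07532732, -0.01178932]), 'grip_width': 1.0043329339517577} 0.0187
```

View pics/top0.png

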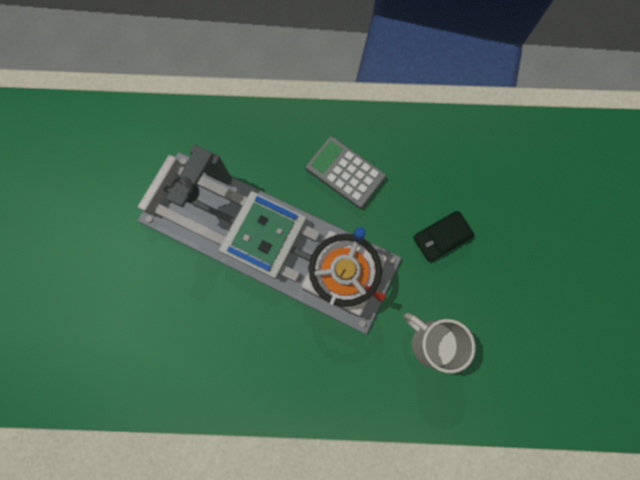

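View pics/side0.png

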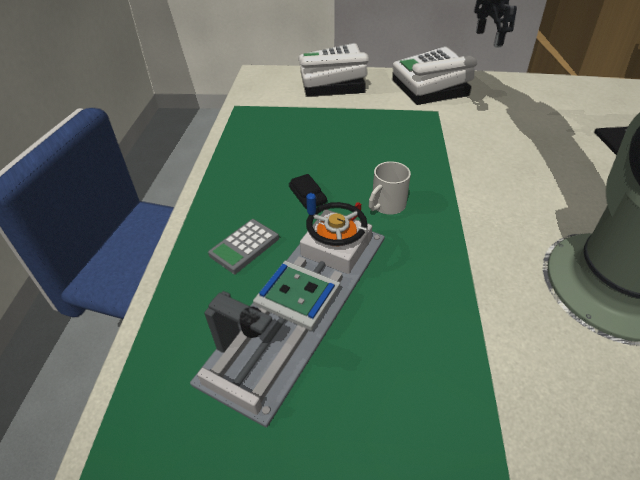

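```bash
cat >> h.py <<'E'
from scipy.spatial.transform import Rotation as Rn
_cam=cam
def cam(name,png=None):
    c=_cam(name,png); c['rotation']=Rn.from_euler('xyz',c['rotation'],degrees=True).as_matrix(); return c
def cloud(c):
    v,u=np.mgrid[0:480,0:640]; d=np.stack([(u-c['cx'])/c['fx'],(v-c['cy'])/c['fy']],-1); p=d.copy()
    for _ in range(20): p=d/(1+c['k1']*(p**2).sum(-1,keepdims=True))
    w=np.dstack([p[...,0],-p[...,1],-np.ones_like(p[...,0])])*c['z_map'][...,None]
    return w@np.array(c['rotation']).T+np.array(c['eye'])
def circ(x,y):
    A=np.c_[2*x,2*y,np.ones_like(x)]; s=np.linalg.lstsq(A,x*x+y*y,rcond=None)[0]
    return s[0],s[1],np.sqrt(s[2]+s[0]**2+s[1]**2)
E
python3 - <<'E'
from h import *
for n,guess in(('top',(345,270)),('side',(337,224))):
    c=cam(n); P=cloud(c); im=c['image'].astype(int); r,g,b=im[...,0],im[...,1],im[...,2]
    C=onz(c,*guess,0.082)[:2]
    for _ in range(4):
        d=np.hypot(P[...,0]-C[0],P[...,1]-C[1])
        m=(d>.044)&(d<.064)&(P[...,2]>.074)&(P[...,2]<.093)&(im.sum(-1)<130)&(c['z_map']>0)
        fx=circ(P[m][:,0],P[m][:,1]); C=np.array(fx[:2])
    print(n,'centre',np.round(fx,4),m.sum(),'z',P[m][:,2].mean().round(4))
    def ang(q): return np.round(np.degrees(np.arctan2(q[1]-C[1],q[0]-C[0])),1),np.round(np.hypot(*(q[:2]-C)),4)
    near=d<.1
    for nm,mm in(('red',near&(r>100)&(g<60)&(b<60)),('blue',near&(b>120)&(r<80)&(g<110)),('white',(d>.049)&(d<.061)&(P[...,2]>.074)&(im.min(-1)>110)),('orange',near&(r>180)&(g>60)&(g<140)&(b<70))):
        if mm.any():
            q=P[mm]; print(nm,mm.sum(),np.round(np.median(q,0),4),ang(np.median(q,0)),'z',np.round([q[:,2].min(),q[:,2].max()],3),'px',np.argwhere(mm).mean(0)[::-1].round(1))
            if nm=='blue':
                t=q[q[:,2]>.130]; 
                if len(t): print(' top',t.mean(0).round(4),ang(t.mean(0)),len(t))
    if n=='top':
        cv2.imwrite('pics/topc.png',cv2.resize(c['image'][190:350,240:450,::-1],None,fx=3.8,fy=3.7,interpolation=cv2.INTER_CUBIC))
E
```

```text
top centre [ 0.5605 -0.0568  0.0532] 508 z 0.0879
red 54 [ 0.5238 -0.1112  0.0835] (np.float64(-124.0), np.float64(0.0656)) z [0.011 0.087] px [375.8 291.2]
blue 61 [ 0.6125 -0.0733  0.1355] (np.float64(-17.6), np.float64(0.0545)) z [0.132 0.138] px [359.  231.6]
 top [ 0.6127 -0.0734  0.1353] (np.float64(-17.7), np.float64(0.0548)) 61
white 37 [ 0.5128 -0.035   0.0883] (np.float64(155.5), np.float64(0.0524)) z [0.083 0.093] px [327.5 286.7]
orange 21 [ 0.5683 -0.0235  0.0673] (np.float64(76.9), np.float64(0.0342)) z [0.066 0.07 ] px [325.5 265.9]
side centre [ 0.5621 -0.052   0.0536] 697 z 0.087
red 31 [ 0.5342 -0.0953  0.0689] (np.float64(-122.8), np.float64(0.0515)) z [0.059 0.087] px [350.7 218.8]
blue 36 [ 0.6134 -0.0707  0.1355] (np.float64(-20.0), np.float64(0.0545)) z [0.133 0.138] px [310.4 195.9]
 top [ 0.6131 -0.0717  0.1353] (np.float64(-21.2), np.float64(0.0546)) 36
white 16 [ 0.5104 -0.0365  0.0886] (np.float64(163.3), np.float64(0.054)) z [0.077 0.092] px [359.6 228.1]
orange 257 [ 0.5677 -0.046   0.068 ] (np.float64(47.2), np.float64(0.0082)) z [0.065 0.071] px [336.1 231.2]
```

View pics/topc.png

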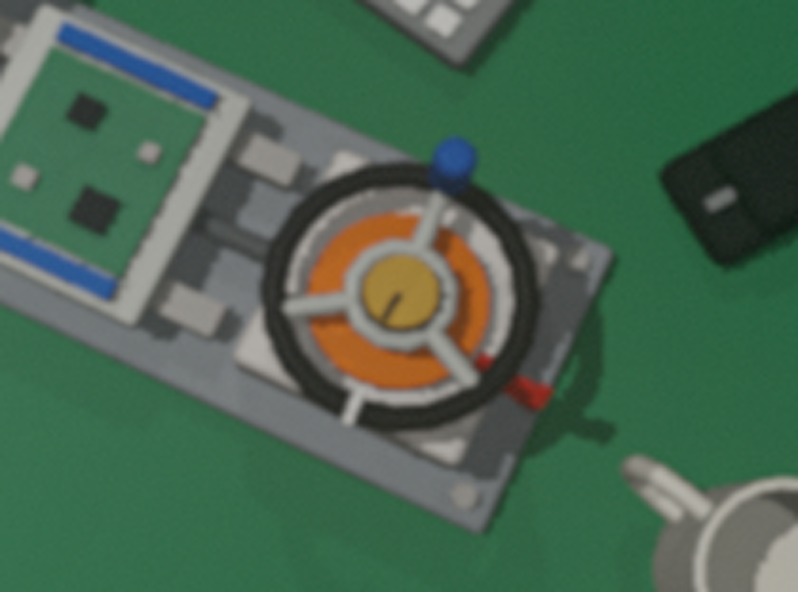

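```bash
cat >> h.py <<'E'
def measure(n,C,wa):   # C centre guess, wa white-line angle guess (deg); prints handle, line, pointer
    c=cam(n); P=cloud(c); im=c['image'].astype(int); r,g,b=im[...,0],im[...,1],im[...,2]
    dx,dy=P[...,0]-C[0],P[...,1]-C[1]; d=np.hypot(dx,dy); a=np.degrees(np.arctan2(dy,dx)); ok=c['z_map']>0
    w=ok&(d>.050)&(d<.064)&(P[...,2]>.08)&(abs((a-wa+180)%360-180)<12)&(im.min(-1)>90)
    rd=ok&(d<.085)&(d>.058)&(r>90)&(g<70)&(b<70)&(P[...,2]>.078)
    bl=ok&(d<.075)&(b>100)&(r<90)&(g<120)&(P[...,2]>.130)
    out={}
    for k,m,z in(('line',w,.087),('red',rd,.085),('blue',bl,.135)):
        if m.sum()<3: print(n,k,'none'); continue
        uv=np.argwhere(m)[:,::-1]; p=onz(c,*uv.mean(0),z); out[k]=p
        print(n,k,m.sum(),uv.mean(0).round(1),p.round(4),'ang',np.degrees(np.arctan2(p[1]-C[1],p[0]-C[0])).round(1),'r',np.hypot(p[0]-C[0],p[1]-C[1]).round(4))
    return c,P,out
E
python3 - <<'E'
from h import *
for n in('top','side'):
    c,P,o=measure(n,np.array([.561,-.055]),161)
    if 'line' in o: print('mid',((o['line']+o['blue'])/2).round(4))
    im=c['image'].astype(int)
    # brass hub
    d=np.hypot(P[...,0]-.561,P[...,1]+.055)
    m=(d<.022)&(P[...,2]>.088)&(im[...,0]-im[...,2]>60)
    uv=np.argwhere(m)[:,::-1]; print('brass',m.sum(),onz(c,*((uv.min(0)+uv.max(0))/2),.094).round(4),uv.min(0),uv.max(0))
print(proj(c,o['blue']) )
E
```

```text
top line 27 [331.9 301.2] [ 0.5095 -0.0365  0.087 ] ang 160.2 r 0.0547
top red 38 [380.4 295.5] [ 0.5216 -0.1131  0.085 ] ang -124.1 r 0.0702
top blue 89 [359.  231.9] [ 0.6122 -0.0735  0.135 ] ang -19.8 r 0.0545
mid [ 0.5609 -0.055   0.111 ]
brass 287 [ 0.5613 -0.0554  0.094 ] [336 259] [354 278]
side line 15 [364.1 229.1] [ 0.5083 -0.0368  0.087 ] ang 160.9 r 0.0558
side red 14 [357.5 203.9] [ 0.5225 -0.1122  0.085 ] ang -123.9 r 0.069
side blue 42 [310.4 196.1] [ 0.6131 -0.0714  0.135 ] ang -17.5 r 0.0546
mid [ 0.5607 -0.0541  0.111 ]
brass 159 [ 0.562  -0.0531  0.094 ] [329 213] [344 226]
[310.38095238 196.11904762]
```

Request:
{"api": "servo_tool", "payload": {
  "moves": "3.4 4.3 0 -4.5 -1; 3.4 4.3 0 -4.5 -1; 3.4 4.3 0 -4.5 -1; 3.4 4.3 0 -4.5 -1; 3.4 4.3 0 -4.5 -1; 3.4 4.3 0 -4.5 -1; 3.4 4.3 0 -4.5 -1; 3.4 4.3 0 -4.5 -1; 3.4 4.3 0 -4.5 -1; 3.4 4.3 0 -4.5 -1",
  "grip_force": 50
}}

```text
t: 1.55
ee_pos: [0.5439, -0.1596, 0.2314]
eef_rot: [180.0, -0.0, -26.2]
force: [0.8, 0.6, -0.5]
grip_width: 1.004
```

Request:
{"api": "servo_tool", "payload": {
  "moves": "3.4 4.3 0 -4 -1; 3.45 4.4 0 -4 -1; 0 0 -3 0 -1; 0 0 0 0 -1; 0 0 0 0 -1"
}}

```text
t: 2.17
ee_pos: [0.6115, -0.075, 0.2022]
eef_rot: [-180.0, -0.0, -34.1]
force: [0.7, 0.6, -0.2]
grip_width: 1.0
```

```bash
python3 - <<'E'
from h import *
c=cam('side','side1.png'); s=arm.sense(); print(s['ee_pos'],s['eef_rot'],s['q'],s['force'])
cv2.imwrite('pics/side1.png',cv2.resize(c['image'][100:300,220:480,::-1],None,fx=3,fy=3))
E
```

```text
[ 0.61165047 -0.07500117  0.2024874 ] [-1.79971618e+02 -6.46453841e-02 -3.41167525e+01] [   0.9822792    30.78077299    0.72326087   94.88657667   -0.44264896
   54.26569801 -122.25499396] [ 1.00954613 -0.35882165 -0.41223261]
```

View pics/side1.png

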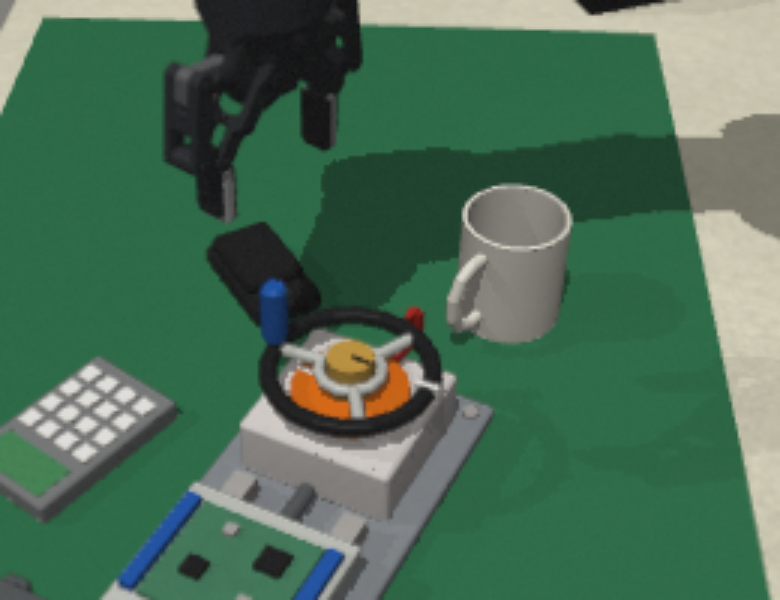

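Request:
{"api": "servo_tool", "payload": {
  "moves": "0.05 0.2 -4 0 -1; 0 0 -4 0 -1; 0 0 -2.2 0 -1; 0 0 0 0 0; 0 0 0 0 0.6; 0 0 0 0 1; 0 0 0 0 1; 0 0 0 0 1; 0 0 0 0 1",
  "grip_force": 50
}}

```text
t: 3.35
ee_pos: [0.6126, -0.0722, 0.0999]
eef_rot: [-180.0, -0.1, -34.1]
force: [1.6, -0.7, 7.2]
grip_width: 0.193
```

```bash
python3 - <<'E'
from h import *
s=arm.sense(); print(s['ee_pos'],s['force'],s['ft_torque'],s['grip_width'])
# circle targets about centre, start handle angle
E
```

```text
[ 0.61260384 -0.07223429  0.09994617] [ 1.55790588 -0.70970944  7.21846759] [-0.11238502 -0.20764195 -0.02590469] 0.19304208255238703
```

```bash
cat > arc.py <<'E'
import sys,numpy as np
from math import *
def arc(a0,a1,n,cl=1,r=5.4):
    A=np.radians(np.linspace(a0,a1,n+1)); X=np.round(r*np.c_[np.cos(A),np.sin(A)],2); D=np.diff(X,axis=0)
    return '; '.join('%.2f %.2f 0 0 %g'%(x,y,cl) for x,y in D)
if __name__=='__main__': print(arc(*map(float,sys.argv[1:3]),int(sys.argv[3])))
E
python3 arc.py -18.4 21.6 8; python3 arc.py 21.6 71.6 10;python3 arc.py 71.6 121.6 10
```

```text
0.13 0.45 0 0 1; 0.09 0.46 0 0 1; 0.05 0.47 0 0 1; 0.01 0.47 0 0 1; -0.04 0.47 0 0 1; -0.07 0.47 0 0 1; -0.12 0.45 0 0 1; -0.15 0.45 0 0 1
-0.19 0.43 0 0 1; -0.23 0.41 0 0 1; -0.26 0.39 0 0 1; -0.30 0.37 0 0 1; -0.33 0.33 0 0 1; -0.36 0.31 0 0 1; -0.38 0.28 0 0 1; -0.40 0.24 0 0 1; -0.43 0.21 0 0 1; -0.44 0.16 0 0 1
-0.45 0.13 0 0 1; -0.46 0.09 0 0 1; -0.47 0.05 0 0 1; -0.47 0.01 0 0 1; -0.47 -0.04 0 0 1; -0.47 -0.07 0 0 1; -0.45 -0.12 0 0 1; -0.45 -0.15 0 0 1; -0.43 -0.19 0 0 1; -0.41 -0.23 0 0 1
```

Request:
{"api": "servo_tool", "payload": {
  "moves": "0.13 0.45 0 0 1; 0.09 0.46 0 0 1; 0.05 0.47 0 0 1; 0.01 0.47 0 0 1; -0.04 0.47 0 0 1; -0.07 0.47 0 0 1; -0.12 0.45 0 0 1; -0.15 0.45 0 0 1"
}}

```text
t: 4.35
ee_pos: [0.6122, -0.0355, 0.1002]
eef_rot: [-179.9, -0.2, -34.1]
force: [4.1, -2.4, 6.3]
grip_width: 0.195
```

Request:
{"api": "servo_tool", "payload": {
  "moves": "-0.19 0.43 0 0 1; -0.23 0.41 0 0 1; -0.26 0.39 0 0 1; -0.30 0.37 0 0 1; -0.33 0.33 0 0 1; -0.36 0.31 0 0 1; -0.38 0.28 0 0 1; -0.40 0.24 0 0 1; -0.43 0.21 0 0 1; -0.44 0.16 0 0 1"
}}

```text
t: 5.6
ee_pos: [0.5792, -0.0029, 0.1002]
eef_rot: [-179.8, -0.1, -34.0]
force: [4.6, 4.7, 5.8]
grip_width: 0.196
```

Request:
{"api": "servo_tool", "payload": {
  "moves": "-0.45 0.13 0 0 1; -0.46 0.09 0 0 1; -0.47 0.05 0 0 1; -0.47 0.01 0 0 1; -0.47 -0.04 0 0 1; -0.47 -0.07 0 0 1; -0.45 -0.12 0 0 1; -0.45 -0.15 0 0 1"
}}

```text
t: 6.6
ee_pos: [0.5417, -0.0036, 0.1]
eef_rot: [-179.9, -0.1, -34.0]
force: [1.3, 6.5, 8.5]
grip_width: 0.195
```

```bash
python3 - <<'E'
import numpy as np
from h import *
s=arm.sense(); print(s['ee_pos'],s['force'],s['q'][6])
P=np.array([[.6126,-.0722],[.6122,-.0355],[.5792,-.0029],s['ee_pos'][:2]])
print('free',circ(P[:,0],P[:,1]))
from scipy.optimize import least_squares
r=least_squares(lambda c:np.hypot(*(P-c).T)-.054,[.561,-.055]); print('r54',r.x,r.fun)
C=r.x; print('angles',np.degrees(np.arctan2(*(P-C).T[::-1])))
# stiffness: commanded vs measured
cm=np.cumsum([[0,0],[-.10,3.69],[-3.32,3.13],[-3.69,-.13]],0)*10
f=np.array([[1.56,-.71],[4.1,-2.4],[4.6,4.7],s['force'][:2]])
dm=(P-P[0])*1000; print('meas-cmd mm',dm-cm,'dF',f-f[0])
E
```

```text
[ 0.54165379 -0.00361598  0.10001766] [1.29334565 6.49029307 8.5463375 ] -129.56669608725448
free (np.float64(0.561266433152631), np.float64(-0.05426748094975886), np.float64(0.054345233688130413))
r54 [ 0.56158614 -0.05393701] [ 1.84415352e-04 -1.32697865e-04 -9.03416152e-06  1.24893092e-04]
angles [-19.69739597  20.0150626   70.95945321 111.60870091]
meas-cmd mm [[ 0.          0.        ]
 [ 0.6        -0.2       ]
 [ 0.8         1.1       ]
 [ 0.15379486  1.68401755]] dF [[ 0.          0.        ]
 [ 2.54       -1.69      ]
 [ 3.04        5.41      ]
 [-0.26665435  7.20029307]]
```

```bash
python3 arc.py 111.6 126.6 3; python3 - <<'E'
import numpy as np
for a in range(126,210,4): print(a,np.round(1.6*np.array([-np.sin(np.radians(a+2)),np.cos(np.radians(a+2))])/10,3), 'tang dir',np.round([-np.sin(np.radians(a+2)),np.cos(np.radians(a+2))],2))
E
```

```text
-0.43 -0.19 0 0 1; -0.41 -0.23 0 0 1; -0.39 -0.26 0 0 1
126 [-0.126 -0.099] tang dir [-0.79 -0.62]
130 [-0.119 -0.107] tang dir [-0.74 -0.67]
134 [-0.111 -0.115] tang dir [-0.69 -0.72]
138 [-0.103 -0.123] tang dir [-0.64 -0.77]
142 [-0.094 -0.129] tang dir [-0.59 -0.81]
146 [-0.085 -0.136] tang dir [-0.53 -0.85]
150 [-0.075 -0.141] tang dir [-0.47 -0.88]
154 [-0.065 -0.146] tang dir [-0.41 -0.91]
158 [-0.055 -0.15 ] tang dir [-0.34 -0.94]
162 [-0.044 -0.154] tang dir [-0.28 -0.96]
166 [-0.033 -0.157] tang dir [-0.21 -0.98]
170 [-0.022 -0.158] tang dir [-0.14 -0.99]
174 [-0.011 -0.16 ] tang dir [-0.07 -1.  ]
178 [-0.   -0.16] tang dir [-0. -1.]
182 [ 0.011 -0.16 ] tang dir [ 0.07 -1.  ]
186 [ 0.022 -0.158] tang dir [ 0.14 -0.99]
190 [ 0.033 -0.157] tang dir [ 0.21 -0.98]
194 [ 0.044 -0.154] tang dir [ 0.28 -0.96]
198 [ 0.055 -0.15 ] tang dir [ 0.34 -0.94]
202 [ 0.065 -0.146] tang dir [ 0.41 -0.91]
206 [ 0.075 -0.141] tang dir [ 0.47 -0.88]
```

Request:
{"api": "servo_tool", "payload": {
  "moves": "-0.04 0.1 0 0 1; -0.43 -0.19 0 0 1; -0.41 -0.23 0 0 1; -0.39 -0.26 0 0 1; 0 0 0 0 1"
}}

```text
t: 7.22
ee_pos: [0.5286, -0.0105, 0.0999]
eef_rot: [-179.9, -0.1, -34.0]
force: [0.5, 0.8, 7.2]
grip_width: 0.196
```

Request:
{"api": "servo_tool", "payload": {
  "moves": "-0.08 -0.06 0 0 1; -0.08 -0.06 0 0 1; 0 0 0 0 1"
}}

```text
t: 7.6
ee_pos: [0.5274, -0.0115, 0.0999]
eef_rot: [-179.9, -0.1, -34.0]
force: [1.3, 1.5, 6.5]
grip_width: 0.194
```

Request:
{"api": "servo_tool", "payload": {
  "moves": "-0.08 -0.07 0 0 1; -0.08 -0.07 0 0 1; 0 0 0 0 1"
}}

```text
t: 7.98
ee_pos: [0.5258, -0.0129, 0.0999]
eef_rot: [-179.9, -0.1, -34.0]
force: [0.7, 2.1, 7.0]
grip_width: 0.194
```

Request:
{"api": "servo_tool", "payload": {
  "moves": "-0.08 -0.07 0 0 1; -0.08 -0.07 0 0 1; 0 0 0 0 1"
}}

```text
t: 8.35
ee_pos: [0.5242, -0.0143, 0.0999]
eef_rot: [-179.9, -0.1, -34.0]
force: [1.1, 1.7, 6.6]
grip_width: 0.19
```

Request:
{"api": "servo_tool", "payload": {
  "moves": "-0.08 -0.075 0 0 1; -0.08 -0.075 0 0 1; 0 0 0 0 1"
}}

```text
t: 8.72
ee_pos: [0.5226, -0.0158, 0.0999]
eef_rot: [-179.9, -0.1, -34.0]
force: [-0.1, 2.0, 6.0]
grip_width: 0.195
```

Request:
{"api": "servo_tool", "payload": {
  "moves": "-0.075 -0.08 0 0 1; -0.075 -0.08 0 0 1; 0 0 0 0 1"
}}

```text
t: 9.1
ee_pos: [0.5211, -0.0174, 0.0999]
eef_rot: [-179.9, -0.1, -34.0]
force: [1.6, 1.9, 6.5]
grip_width: 0.194
```

Request:
{"api": "servo_tool", "payload": {
  "moves": "-0.07 -0.085 0 0 1; -0.07 -0.085 0 0 1; 0 0 0 0 1"
}}

```text
t: 9.48
ee_pos: [0.5196, -0.0191, 0.0999]
eef_rot: [-179.9, -0.1, -34.0]
force: [1.2, 2.1, 7.3]
grip_width: 0.192
```

Request:
{"api": "servo_tool", "payload": {
  "moves": "-0.07 -0.085 0 0 1; -0.07 -0.09 0 0 1; 0 0 0 0 1"
}}

```text
t: 9.85
ee_pos: [0.5182, -0.0209, 0.0999]
eef_rot: [-179.9, -0.1, -34.0]
force: [0.3, 1.7, 6.2]
grip_width: 0.196
```

Request:
{"api": "servo_tool", "payload": {
  "moves": "-0.065 -0.09 0 0 1; -0.065 -0.09 0 0 1; 0 0 0 0 1"
}}

```text
t: 10.22
ee_pos: [0.5169, -0.0227, 0.0999]
eef_rot: [-179.9, -0.1, -34.0]
force: [0.9, 2.2, 6.7]
grip_width: 0.195
```

Request:
{"api": "servo_tool", "payload": {
  "moves": "-0.06 -0.095 0 0 1; -0.065 -0.095 0 0 1; 0 0 0 0 1"
}}

```text
t: 10.6
ee_pos: [0.5156, -0.0245, 0.0999]
eef_rot: [-179.9, -0.1, -34.0]
force: [0.7, 2.4, 6.7]
grip_width: 0.192
```

Request:
{"api": "servo_tool", "payload": {
  "moves": "-0.06 -0.1 0 0 1; -0.06 -0.1 0 0 1; 0 0 0 0 1"
}}

```text
t: 10.98
ee_pos: [0.5144, -0.0265, 0.0999]
eef_rot: [-179.9, -0.1, -34.0]
force: [0.9, 2.2, 6.6]
grip_width: 0.197
```

Request:
{"api": "servo_tool", "payload": {
  "moves": "-0.055 -0.1 0 0 1; -0.055 -0.1 0 0 1; 0 0 0 0 1"
}}

```text
t: 11.35
ee_pos: [0.5133, -0.0286, 0.0998]
eef_rot: [-179.9, -0.1, -34.0]
force: [0.1, 1.9, 6.5]
grip_width: 0.191
```

Request:
{"api": "servo_tool", "payload": {
  "moves": "-0.05 -0.105 0 0 1; -0.05 -0.105 0 0 1; 0 0 0 0 1"
}}

```text
t: 11.72
ee_pos: [0.5123, -0.0306, 0.0999]
eef_rot: [-179.9, -0.1, -34.0]
force: [0.6, 2.5, 7.4]
grip_width: 0.195
```

Request:
{"api": "servo_tool", "payload": {
  "moves": "-0.045 -0.105 0 0 1; -0.045 -0.105 0 0 1; 0 0 0 0 1"
}}

```text
t: 12.1
ee_pos: [0.5114, -0.0327, 0.0999]
eef_rot: [-179.9, -0.1, -34.0]
force: [-0.3, 2.4, 8.5]
grip_width: 0.192
```

Request:
{"api": "servo_tool", "payload": {
  "moves": "-0.045 -0.105 0 0 1; -0.04 -0.105 0 0 1; 0 0 0 0 1"
}}

```text
t: 12.48
ee_pos: [0.5105, -0.0349, 0.0999]
eef_rot: [-179.9, -0.1, -34.0]
force: [1.0, 2.4, 6.8]
grip_width: 0.19
```

Request:
{"api": "servo_tool", "payload": {
  "moves": "-0.04 -0.11 0 0 1; -0.035 -0.11 0 0 1; 0 0 0 0 1"
}}

```text
t: 12.85
ee_pos: [0.5097, -0.037, 0.0999]
eef_rot: [-179.9, -0.1, -34.0]
force: [0.1, 2.2, 7.1]
grip_width: 0.191
```

Request:
{"api": "servo_tool", "payload": {
  "moves": "-0.035 -0.11 0 0 1; -0.03 -0.11 0 0 1; 0 0 0 0 1"
}}

```text
t: 13.22
ee_pos: [0.5091, -0.0392, 0.0998]
eef_rot: [-179.9, -0.0, -34.0]
force: [0.2, 2.6, 7.7]
grip_width: 0.196
```

Request:
{"api": "servo_tool", "payload": {
  "moves": "-0.03 -0.11 0 0 1; -0.025 -0.11 0 0 1; 0 0 0 0 1"
}}

```text
t: 13.6
ee_pos: [0.5085, -0.0415, 0.0999]
eef_rot: [-179.9, -0.1, -34.0]
force: [-0.7, 2.4, 8.0]
grip_width: 0.191
```

Request:
{"api": "servo_tool", "payload": {
  "moves": "-0.025 -0.11 0 0 1; -0.02 -0.115 0 0 1; 0 0 0 0 1"
}}

```text
t: 13.98
ee_pos: [0.5081, -0.0437, 0.0998]
eef_rot: [-179.9, -0.0, -34.0]
force: [-1.3, 2.5, 7.8]
grip_width: 0.2
```

Request:
{"api": "servo_tool", "payload": {
  "moves": "-0.025 -0.115 0 0 1; -0.02 -0.115 0 0 1; 0 0 0 0 1"
}}

```text
t: 14.35
ee_pos: [0.5076, -0.046, 0.0998]
eef_rot: [-179.9, -0.1, -34.0]
force: [0.1, 2.8, 7.7]
grip_width: 0.194
```

Request:
{"api": "servo_tool", "payload": {
  "moves": "-0.015 -0.115 0 0 1; -0.015 -0.115 0 0 1; 0 0 0 0 1"
}}

```text
t: 14.72
ee_pos: [0.5073, -0.0483, 0.0998]
eef_rot: [-179.9, -0.1, -34.0]
force: [-0.3, 3.2, 8.7]
grip_width: 0.197
```

Request:
{"api": "servo_tool", "payload": {
  "moves": "-0.01 -0.115 0 0 1; -0.01 -0.115 0 0 1; 0 0 0 0 1"
}}

```text
t: 15.1
ee_pos: [0.5072, -0.0505, 0.0999]
eef_rot: [-179.9, -0.1, -34.0]
force: [0.9, 3.0, 7.9]
grip_width: 0.196
```

Request:
{"api": "servo_tool", "payload": {
  "moves": "-0.005 -0.11 0 0 1; -0.005 -0.11 0 0 1; 0 0 0 0 1"
}}

```text
t: 15.48
ee_pos: [0.5072, -0.0517, 0.0999]
eef_rot: [-179.9, -0.0, -34.0]
force: [0.0, 9.1, 8.6]
grip_width: 0.197
```

Request:
{"api": "servo_tool", "payload": {
  "moves": "0 -0.02 0 0 1; 0 0 0 0 1; 0 0 0 0 1"
}}

```text
t: 15.85
ee_pos: [0.5072, -0.0518, 0.0999]
eef_rot: [-179.9, -0.0, -34.0]
force: [0.7, 9.0, 8.0]
grip_width: 0.198
```

```bash
python3 - <<'E'
from h import *
s=arm.sense(); p=s['ee_pos']; C=np.array([.5614,-.0541]); d=p[:2]-C
print(p,s['force'],np.degrees(np.arctan2(d[1],d[0]))%360,np.hypot(*d))
c,P,o=measure('top',C,-3)
im=cam('top')['image']; cv2.imwrite('pics/topstop.png',cv2.resize(im[190:350,240:450,::-1],None,fx=3.8,fy=3.7,interpolation=cv2.INTER_CUBIC))
from arc import arc
for a in (177.5,137.5,97.5): print(arc(a,a-40,8))
E
```

```text
[ 0.50716191 -0.05180076  0.09987457] [0.68749742 9.02100308 7.95985796] 177.57259667446996 0.054286806229939435
top line none
top red none
top blue 3 [296. 215.] [0.6352 0.024  0.135 ] ang 46.6 r 0.1074
0.04 0.46 0 0 1; 0.08 0.47 0 0 1; 0.12 0.45 0 0 1; 0.16 0.45 0 0 1; 0.20 0.42 0 0 1; 0.24 0.41 0 0 1; 0.27 0.39 0 0 1; 0.30 0.36 0 0 1
0.33 0.33 0 0 1; 0.36 0.30 0 0 1; 0.39 0.27 0 0 1; 0.41 0.24 0 0 1; 0.42 0.20 0 0 1; 0.45 0.16 0 0 1; 0.45 0.12 0 0 1; 0.47 0.08 0 0 1
0.46 0.04 0 0 1; 0.48 0.00 0 0 1; 0.46 -0.04 0 0 1; 0.47 -0.08 0 0 1; 0.45 -0.12 0 0 1; 0.45 -0.16 0 0 1; 0.42 -0.20 0 0 1; 0.41 -0.24 0 0 1
```

Request:
{"api": "servo_tool", "payload": {
  "moves": "0.04 0.56 0 0 1; 0.08 0.47 0 0 1; 0.12 0.45 0 0 1; 0.16 0.45 0 0 1; 0.20 0.42 0 0 1; 0.24 0.41 0 0 1; 0.27 0.39 0 0 1; 0.30 0.36 0 0 1"
}}

```text
t: 16.95
ee_pos: [0.5203, -0.0183, 0.0997]
eef_rot: [180.0, 0.0, -34.1]
force: [-4.3, -0.9, 11.2]
grip_width: 0.195
```

Request:
{"api": "servo_tool", "payload": {
  "moves": "0.33 0.33 0 0 1; 0.36 0.30 0 0 1; 0.39 0.27 0 0 1; 0.41 0.24 0 0 1; 0.42 0.20 0 0 1; 0.45 0.16 0 0 1; 0.45 0.12 0 0 1; 0.47 0.08 0 0 1; 0 0 0 0 1"
}}

```text
t: 18.08
ee_pos: [0.5537, -0.0003, 0.0998]
eef_rot: [-179.9, 0.0, -34.0]
force: [-1.8, 6.6, 10.3]
grip_width: 0.192
```

Request:
{"api": "servo_tool", "payload": {
  "moves": "0.46 0.14 0 0 1; 0.48 0.02 0 0 1; 0.46 -0.04 0 0 1; 0.47 -0.08 0 0 1; 0.45 -0.12 0 0 1; 0.45 -0.16 0 0 1; 0 0 0 0 1"
}}

```text
t: 18.95
ee_pos: [0.5815, -0.0033, 0.0998]
eef_rot: [-180.0, -0.0, -34.0]
force: [-0.2, 1.9, 8.5]
grip_width: 0.197
```

```bash
python3 - <<'E'
from h import *
s=arm.sense(); p=s['ee_pos']; C=np.array([.5614,-.0541]); d=p[:2]-C
a=np.degrees(np.arctan2(d[1],d[0])); print(p,s['force'],a,np.hypot(*d))
for n in('top','side'):
    c,P,o=measure(n,C,a-180)
A=cam('top')['image'][230:330,280:420]; B=cam('side')['image'][170:270,270:410]
cv2.imwrite('pics/near.png',cv2.resize(np.vstack([A,B])[:,:,::-1],(700,600) if 0 else (560,600)))
E
```

```text
[ 0.58148793 -0.00334231  0.09979997] [-0.23009607  1.93317129  8.51610464] 68.4082534601136 0.054588169740633796
top line none
top red none
top blue none
side line 8 [347.9 203.2] [ 0.542  -0.1106  0.087 ] ang -108.9 r 0.0598
side red 6 [356.7 203.7] [ 0.5242 -0.1127  0.085 ] ang -122.4 r 0.0695
side blue none
```

View pics/near.png

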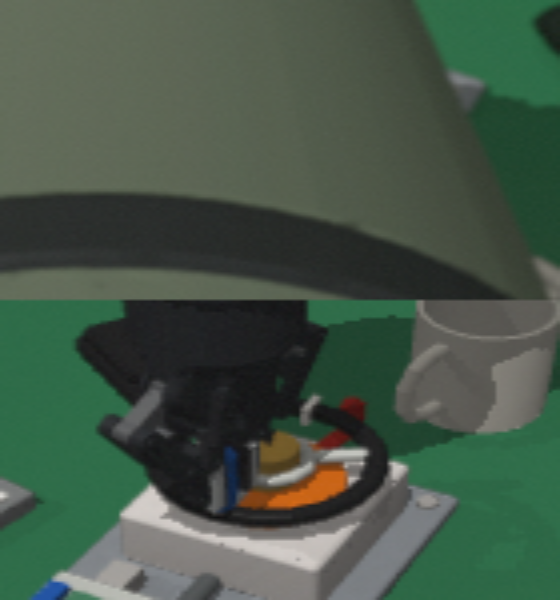

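Request:
{"api": "servo_tool", "payload": {
  "moves": "0.29 -0.13 0 0 1; 0.3 -0.15 0 0 1; 0.3 -0.17 0 0 1; 0 0 0 0 1; 0 0 0 0 1"
}}

```text
t: 19.77
ee_pos: [0.5903, -0.0078, 0.0998]
eef_rot: [-180.0, -0.0, -34.0]
force: [-0.7, 1.1, 8.3]
grip_width: 0.195
```

```bash
python3 - <<'E'
from h import *
s=arm.sense(); p=s['ee_pos']; C=np.array([.5614,-.0541]); d=p[:2]-C
a=np.degrees(np.arctan2(d[1],d[0])); print(p,s['force'],a,np.hypot(*d))
c,P,o=measure('side',C,a-180)
B=c['image'][185:235,310:380]
cv2.imwrite('pics/near2.png',cv2.resize(B[:,:,::-1],None,fx=9,fy=9,interpolation=cv2.INTER_CUBIC))
for ang in(-120,-122,-124): print(ang,[proj(c,[C[0]+r*np.cos(np.radians(ang)),C[1]+r*np.sin(np.radians(ang)),z]).round(1) for r,z in((.054,.088),(.06,.082),(.062,.085),(.076,.085))])
E
```

```text
[ 0.59027453 -0.0078162   0.09982766] [-0.67050893  1.08638584  8.28114187] 58.04168247264144 0.054552070287494044
side line 8 [352.2 204.9] [ 0.533  -0.1061  0.087 ] ang -118.6 r 0.0593
side red 6 [356.7 203.7] [ 0.5242 -0.1127  0.085 ] ang -122.4 r 0.0695
side blue none
-120 [array([351.5, 206.2]), array([353. , 206.8]), array([353.5, 205.1]), array([357.1, 201.4])]
-122 [array([352.3, 206.5]), array([353.8, 207.2]), array([354.4, 205.5]), array([358.2, 201.9])]
-124 [array([353.1, 206.9]), array([354.7, 207.6]), array([355.3, 206. ]), array([359.3, 202.4])]
```

View pics/near2.png

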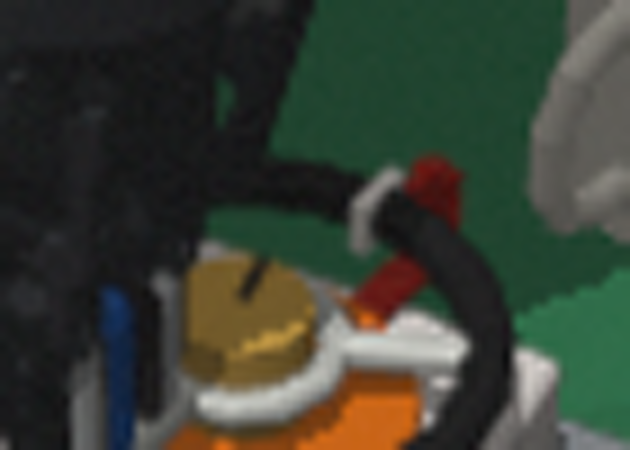

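Request:
{"api": "servo_tool", "payload": {
  "moves": "0.11 -0.07 0 0 1; 0 0 0 0 1; -0.03 0.02 0 0 1; 0 0 0 0 1"
}}

```text
t: 20.32
ee_pos: [0.591, -0.0083, 0.0998]
eef_rot: [-180.0, -0.0, -34.0]
force: [-0.2, 1.7, 7.7]
grip_width: 0.195
```

Request:
{"api": "servo_tool", "payload": {
  "moves": "0 0 0 0 0.6; 0 0 0 0 0.2; 0 0 0 0 -0.5; 0 0 0 0 -1; 0 0 0 0 -1"
}}

```text
t: 20.95
ee_pos: [0.5907, -0.0087, 0.0992]
eef_rot: [180.0, 0.0, -34.1]
force: [0.1, 0.4, 0.1]
grip_width: 0.992
```

Request:
{"api": "servo_tool", "payload": {
  "moves": "0 0 2 0 -1; 0 0 4 0 -1; 0 0 5 0 -1; -3 -4 2 0 -1; -3 -5 0 0 -1; -3 -5 0 0 -1; -2 -5 0 0 -1; -2 -5 0 0 -1; 0 -5 0 0 -1; 0 -5 0 0 -1"
}}

```text
t: 22.2
ee_pos: [0.4604, -0.3504, 0.2295]
eef_rot: [-180.0, -0.0, -34.1]
force: [-0.1, 0.6, 0.5]
grip_width: 1.003
```

```bash
python3 - <<'E'
from h import *
C=np.array([.5614,-.0541])
c,P,o=measure('top',C,-124)
measure('side',C,-124)
cv2.imwrite('pics/end.png',cv2.resize(c['image'][230:320,290:410,::-1],None,fx=6,fy=6,interpolation=cv2.INTER_CUBIC))
E
```

```text
top line 30 [373.8 288.1] [ 0.5327 -0.1023  0.087 ] ang -120.8 r 0.0561
top red 37 [380.5 295.6] [ 0.5215 -0.1133  0.085 ] ang -124.0 r 0.0714
top blue 88 [316.5 244. ] [ 0.591  -0.0094  0.135 ] ang 56.5 r 0.0536
side line 9 [352.2 205.1] [ 0.533  -0.1054  0.087 ] ang -118.9 r 0.0586
side red 14 [357.5 203.9] [ 0.5225 -0.1122  0.085 ] ang -123.8 r 0.07
side blue 49 [318.8 219.2] [ 0.5916 -0.0077  0.135 ] ang 56.9 r 0.0554
```

View pics/end.png

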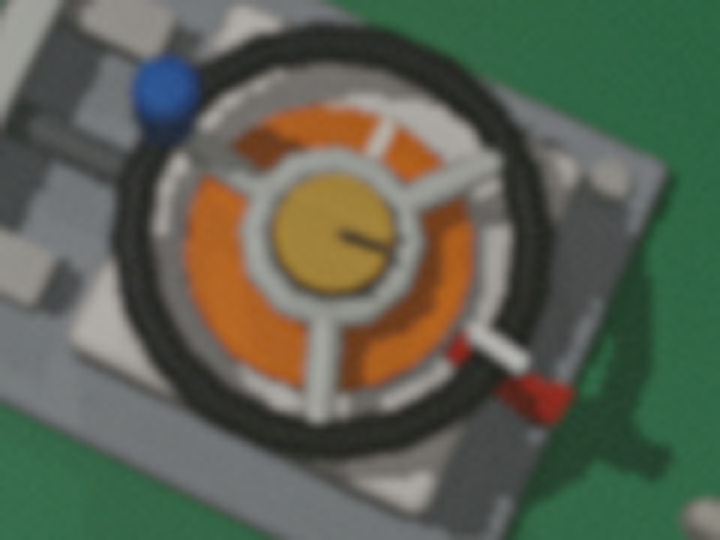

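```bash
python3 - <<'E'
from h import *
for n,C in(('top',[.5611,-.0552]),('side',[.562,-.0531])):
    C=np.array(C); L=[];R=[]
    for _ in range(3):
        c=cam(n); P=cloud(c); im=c['image'].astype(int); r,g,b=im[...,0],im[...,1],im[...,2]
        dx,dy=P[...,0]-C[0],P[...,1]-C[1]; d=np.hypot(dx,dy); a=np.degrees(np.arctan2(dy,dx))
        w=(d>.046)&(d<.062)&(P[...,2]>.078)&(P[...,2]<.095)&(abs(a+122)<10)&(im.min(-1)>90)
        rd=(d<.08)&(d>.06)&(r>90)&(g<70)&(b<70)&(P[...,2]>.08)
        L.append(P[w].mean(0)); R.append(P[rd].mean(0))
    for k,q in(('line',L),('red',R)):
        q=np.mean(q,0); print(n,k,q.round(4),np.degrees(np.arctan2(q[1]-C[1],q[0]-C[0])).round(1),np.hypot(*(q[:2]-C)).round(4))
    for ang in(-120,-122,-124):
        print(ang,[proj(c,[C[0]+rr*np.cos(np.radians(ang)),C[1]+rr*np.sin(np.radians(ang)),z]).round(1).tolist() for rr,z in((.048,.082),(.054,.088),(.06,.082),(.062,.085),(.076,.085))])
E
```

```text
top line [ 0.5334 -0.101   0.0886] -121.2 0.0535
top red [ 0.5215 -0.1133  0.0844] -124.3 0.0703
-120 [[370.0, 285.6], [373.7, 287.2], [376.5, 289.6], [377.8, 290.1], [385.4, 294.8]]
-122 [[369.5, 286.4], [373.1, 288.2], [375.8, 290.7], [377.1, 291.2], [384.5, 296.2]]
-124 [[368.9, 287.3], [372.4, 289.1], [375.1, 291.7], [376.3, 292.3], [383.6, 297.6]]
side line [ 0.536  -0.0975  0.0873] -120.4 0.0515
side red [ 0.5225 -0.113   0.0846] -123.4 0.0717
-120 [[349.5, 210.4], [351.2, 206.5], [352.7, 207.1], [353.2, 205.4], [356.8, 201.7]]
-122 [[350.2, 210.7], [352.0, 206.8], [353.5, 207.5], [354.1, 205.8], [357.9, 202.2]]
-124 [[350.9, 211.0], [352.7, 207.2], [354.4, 207.9], [355.0, 206.3], [359.0, 202.7]]
```

Request:
{"api": "servo_tool", "payload": {
  "moves": "2.5 5.7 0 0 -1; 2.5 5.7 0 0 -1; 2.5 5.7 0 0 -1; 2.5 5.7 0 0 -1; 2 5.7 0 0 -1; 1.05 5.7 0 0 -1; 0 0 -3 0 -1; 0 0 0 0 -1"
}}

```text
t: 23.6
ee_pos: [0.59, -0.0058, 0.198]
eef_rot: [179.9, 0.1, -33.9]
force: [-0.8, -1.1, 0.0]
grip_width: 1.0
```

Request:
{"api": "servo_tool", "payload": {
  "moves": "0 0 -3 0 -1; 0 0 0 0 -1; 0 0 0 0 -1"
}}

```text
t: 23.98
ee_pos: [0.5917, -0.0071, 0.1708]
eef_rot: [-180.0, -0.1, -34.1]
force: [-0.3, 0.3, -0.3]
grip_width: 1.0
```

Request:
{"api": "servo_tool", "payload": {
  "moves": "-0.07 -0.12 -3.5 0 -1; 0 0 -3.6 0 -1; 0 0 0 0 -1; 0 0 0 0 -1"
}}

```text
t: 24.48
ee_pos: [0.5915, -0.008, 0.1002]
eef_rot: [-179.9, -0.1, -34.1]
force: [0.4, -0.5, 0.5]
grip_width: 1.001
```

Request:
{"api": "servo_tool", "payload": {
  "moves": "0 0 0 0 0; 0 0 0 0 0.6; 0 0 0 0 1; 0 0 0 0 1; 0 0 0 0 1; 0 0 0 0 1"
}}

```text
t: 25.22
ee_pos: [0.5906, -0.008, 0.0984]
eef_rot: [-180.0, -0.0, -34.1]
force: [-0.8, -0.3, 2.8]
grip_width: 0.191
```

Request:
{"api": "servo_tool", "payload": {
  "moves": "0.07 -0.04 0 0 1; 0.07 -0.04 0 0 1; 0.07 -0.05 0 0 1; 0 0 0 0 1; 0 0 0 0 1"
}}

```text
t: 25.85
ee_pos: [0.5926, -0.0092, 0.0983]
eef_rot: [180.0, 0.0, -34.1]
force: [-2.6, -0.2, 5.1]
grip_width: 0.194
```

Moved 2.3 mm clockwise as planned. I'll relax the command, release, retreat and check.

Request:
{"api": "servo_tool", "payload": {
  "moves": "-0.03 0.02 0 0 1; 0 0 0 0 1; 0 0 0 0 0.6; 0 0 0 0 0.2; 0 0 0 0 -0.5; 0 0 0 0 -1; 0 0 0 0 -1"
}}

```text
t: 26.72
ee_pos: [0.5924, -0.009, 0.0983]
eef_rot: [-180.0, -0.0, -34.0]
force: [-0.1, 0.3, 0.3]
grip_width: 0.992
```

Request:
{"api": "servo_tool", "payload": {
  "moves": "0 0 2 0 -1; 0 0 4 0 -1; 0 0 5 0 -1; -3 -4 2 0 -1; -3 -5 0 0 -1; -3 -5 0 0 -1; -2 -5 0 0 -1; -2 -5 0 0 -1; 0 -5 0 0 -1; 0 -5 0 0 -1"
}}

```text
t: 27.98
ee_pos: [0.4621, -0.3506, 0.2286]
eef_rot: [-180.0, -0.0, -34.0]
force: [1.0, 0.3, -0.3]
grip_width: 1.003
```

```bash
python3 - <<'E'
from h import *
for n,C in(('top',[.5611,-.0552]),('side',[.562,-.0531])):
    C=np.array(C); L=[];R=[]
    for _ in range(3):
        c=cam(n); P=cloud(c); im=c['image'].astype(int); r,g,b=im[...,0],im[...,1],im[...,2]
        dx,dy=P[...,0]-C[0],P[...,1]-C[1]; d=np.hypot(dx,dy); a=np.degrees(np.arctan2(dy,dx))
        w=(d>.046)&(d<.062)&(P[...,2]>.078)&(P[...,2]<.095)&(abs(a+123)<10)&(im.min(-1)>90)
        rd=(d<.08)&(d>.06)&(r>90)&(g<70)&(b<70)&(P[...,2]>.08)
        L.append(P[w].mean(0)); R.append(P[rd].mean(0))
    for k,q in(('line',L),('red',R)):
        q=np.mean(q,0); print(n,k,q.round(4),np.degrees(np.arctan2(q[1]-C[1],q[0]-C[0])).round(1),np.hypot(*(q[:2]-C)).round(4))
    if n=='top': cv2.imwrite('pics/end2.png',cv2.resize(c['image'][230:320,290:410,::-1],None,fx=6,fy=6,interpolation=cv2.INTER_CUBIC))
E
```

```text
top line [ 0.5318 -0.0996  0.0886] -123.5 0.0532
top red [ 0.5214 -0.1136  0.0842] -124.2 0.0706
side line [ 0.5338 -0.097   0.0877] -122.8 0.0522
side red [ 0.5221 -0.113   0.0847] -123.6 0.072
```

View pics/end2.png

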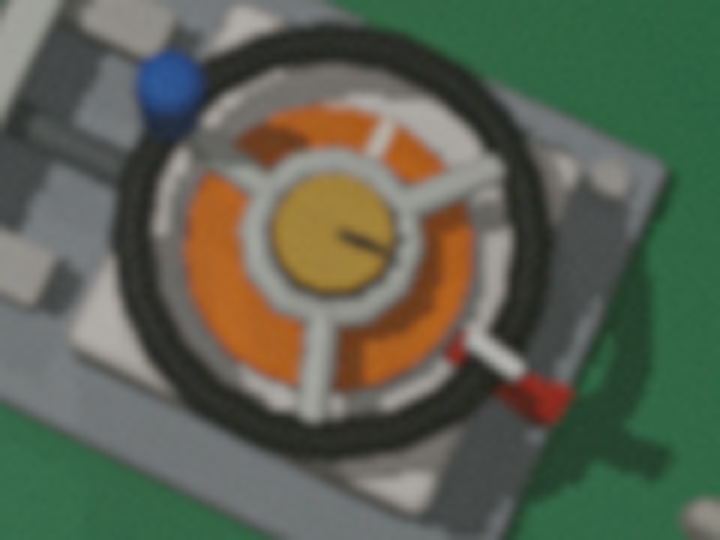

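```bash
python3 -c "
from plant import arm
print(arm.finish_job())"
```

```text
the job is handed in; nothing more can be done
None
```

The slide is set to its pointer and the job is handed in, at about 28 s of the 72 s. No verdict is reported back, so this rests on my own checks.

**What I did:** I took the blue handle and wound anticlockwise past the pointer, in steps of about 2.2 mm near the end. The stop showed when the handle force rose from about 3 N to 9 N and the handle stopped advancing, roughly 3.4 rad from the start and 2.1 rad past the pointer. I then wound clockwise to the pointer and let go. A check showed the line about 3° short, so I took the handle again, went 2.3 mm further clockwise, released and backed off.

**Last checks:**
- **White line:** 0.7° (top camera) and 0.8° (side camera) short of the red pointer, under 1 mm along the rim against the 4 mm allowed.
- **Play:** the screw's black line lies anticlockwise of the wheel's line, the clockwise take-up side. I judged this from the picture and did not measure it.
- **Slip ring:** its line looked the same in the pictures after the first and the second release. I never compared it with the start; the 9 N peak reading at the stop stayed under the 15 N limit.
- **Carriage:** about 0.5 mm off its stop, reckoned from the clockwise travel, not measured.
- **Mug, mouse and calculator:** the gripper passed well clear of them, but I did not measure their positions again at the end.

**One disagreement:** after the first release, the white line read about 3° short, while the handle position suggested only 1.5 to 2°. The correction was chosen between the two, and either way the line is within tolerance.

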